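# Rinse-tilt the culture flask and lock its cradle level

### The arm

A 7-joint arm with a two-finger parallel gripper is mounted at the origin on a cart in front of the work surface, level with it; the furniture and walls round the work are solid. World frame = base frame: x ahead of the robot, y to its left, z up, the work surface at z = 0. Lengths are in m, angles in rad, forces in N, time in s.
With the tool pointing down it reaches from about 0.35 to 0.9 m from the base axis. Payload 8.1 kg.
Tool frame: the origin (TCP) lies at the very end of the fingers, on their centre line; the grasp point (between the pads) lies arm.grip_point_offset behind it (arm.grip_point_offset is the distance from the TCP to the grasp point, in m); z points along the fingers, y is the line along which they close (so a half turn about z gives the same grasp; the last joint's range is limited). The gripper opens to 92 mm and grips with 3 to 60 N. Pads are 19 mm wide; open, the fingers measure 130 mm over their backs; the gripper's body (75 mm by 190 mm) begins 47 mm behind the grasp point.
Start: joints at [-1.216, 0.434, 0.025, 1.573, -0.012, 1.134, -0.075], TCP at [0.276, 0.561, 0.227] pointing down, gripper open.
Joint ranges: [-2.62, 2.62], [-0.44, 2.09], [-1.27, 1.32], [0.08, 2.57], [-1.32, 4.46], [0.12, 2], [-2.74, 2.74]. Speed limits (rad/s): [2.22, 2.22, 3.01, 3.01, 3.14, 3.14, 3.14].

### API

Orientations are given as a rotation vector (axis times angle).
In Python, from cell import arm gives the robot as it stands. The module is installed in compiled form; this text tells all that it offers.
- The arm moves only by the shell command python3 -m creep 'ROWS' [OPENING] [FORCE]. ROWS is JSON, a list of rows, each a list of 6 numbers: the shift along the tool's x, y, z scaled (see below), then the turn, a rotation vector about the tool's x, y, z scaled (see below). A call has 1 to 20 rows; each row shifts and turns the commanded pose from where the row before left it, along the tool's axes as they then stand; what a row does not reach is not made up. The controller multiplies each number of a shift by 0.4 m and each number of a turn by 120 degrees. A row lasts 1/12 s, in which the tool goes at most 41.7 mm and 7.16 degrees, less where a joint would pass 70% of its speed; a pose out of reach is approached as far as the arm can. A call with a number of a shift or a turn outside -1 to 1 is refused whole. A call with a gripper value outside its range is refused whole. OPENING is the closure, from -1 (fully open) to 1 (shut), set as the call begins (- or left out, the last holds). The fingers move at their own pace and stop on an object; FORCE is the grip in N (left out, the last holds). Time passes only in rows, so rows that do not move let the fingers close. It gives the time, the measured TCP pose, the force, the opening and the grip force at its end, in the units of the state.
- arm.observe(): the state, without advancing time (a new reading comes with each control period).
- arm.get_image(name): name is "scene" or "top" or "wrist"; returns a dict with "frame" (420x560x3 uint8, red, green, blue), "intrinsics" (3x3 intrinsics, pixels), "distortion" ([k1, k2, p1, p2, k3] as OpenCV has them; the pictures are not rectified), "rvec" (rotation vector, rad) and "tvec" (3), from world to camera coordinates, as OpenCV has them; the wrist camera has in their place "mount" (4x4, takes a point from camera to tool coordinates, whose origin is the TCP and whose axes are the flange's). Camera axes: x right, y down, z forward; pixel columns grow to the right and rows downward; lengths in m; the calibration is good to about 2 mm. A picture is of the moment at which its call begins: read the wrist's pose just before it. There is no depth.
- arm.sign_off(): hands the job in; it is judged then, once.
The state is a dict: "clock": time; "joints": joint angles; "dq": joint speeds; "joint_efforts": joint torques, N m; "position": TCP position; "ee_rot": TCP orientation; "force": force on the tool from outside, world axes, zero at the start; "ft_torque": the same for the moment, N m; "width": opening from 0.0 (shut) to 1.0 (fully open); "gripper_force": force on a finger pad.
Only numpy, scipy, OpenCV 4.12 (cv2) and the standard library are available. Lean on these libraries where they do the work, as an engineer would, in place of code of your own. Each camera call takes 0.05 s, during which the arm holds its last target. There are 200 camera calls.

### The job

The culture flask lies in the cradle of the tilting stand. Lift the cradle by its black upright tab until the pointer stands at the long red 30-degree mark, hold it there for two seconds so that what is left in the flask runs to its base, and lower it gently until it rests level again. Then, with the orange driver from the blue block, push the slotted lock screw down against its spring and turn it clockwise as far as it goes, under its retaining clip, until the orange tongue lies over the cradle's lug; put the driver back in its block, touch the screw with nothing but the driver, do not force it against the clip, and leave the other things on the bench alone.

Things in the scene. Friction and masses are not known exactly. Their poses are not given: they have to be found in the camera images.
- stand: Grey tilting stand, fixed to the worktop, base plate 250 x 200 x 12 mm. Its frame: origin on the worktop near the plate's middle (plate x -120 to +130, y -110 to +90 mm), x from the hinge end towards the lift tab (roughly away from the robot), z up. The cradle's hinge line is parallel to stand y, through x -95, z 34 mm. Lock pillar on the -y side.
- cradle: Sheet-steel cradle holding the flask, about 0.37 kg together; swings freely, falls back if let go. Origin on the hinge line, x along the cradle to the lift tab, z normal to its floor (floor top z 0, walls 16 mm high); frame parallel to the stand's when level. A steel lug for the lock sticks out on the -y side, x 94 to 116, y to -64, top z 3.5 mm.
- tab_grip (a point): Grip point in the lift tab: an upright plate at the cradle's far end with a black rubber sleeve 8 mm thick (cradle x), 44 mm wide (cradle y), reaching from 20 mm below to 12 mm above this point. At cradle x 202.5, y 0, z 40 mm; axes as the cradle's. The flask's cap ends 44 mm before the sleeve. Being flat, the tab turns the fingers with it as it is raised.
- pointer_tip (a point): Tip of the red pointer on the cradle's +y side, at cradle x 98, y 64.5 mm; it runs along the white upright angle scale of the stand (tick every 5 degrees from 0 to 50, long red mark at 30).
- cradle_tilt (a joint): Tilt of the cradle: 0 rad = level, resting on its stop; grows as the lift tab rises; 0.524 rad = pointer at the red 30-degree mark; could go on to 0.9 rad.
- flask: Closed clear culture flask lying loose in the cradle, 143 x 86 x 33 mm, red cap towards the lift tab; origin under its middle, x to the cap, z up. Lies with its origin at cradle x 64, y 0, z 0 mm with a few mm of play, and slides that much when tipped.
- screw_slot (a point): Middle of the lock screw's slot at its rim, 59.5 mm above the worktop as it stands unpressed, on the screw's vertical axis (stand x 10, y -87 mm; axes as the stand's, they do not move with the screw). The head is a round steel cup of 31 mm diameter; across it runs a straight slot 5.4 mm wide, 25 mm long, 11 mm deep, closed at floor and ends.
- lock_turn (a joint): Turn of the lock screw, clockwise from above. 0 rad (open): tongue to stand -x, slot along stand y. 1.57 (locked): tongue to stand +y over the lug, slot along stand x; hard stop at 1.62. Starts at 0 to 0.25. About 0.3 to 0.9 rad a fixed steel clip bars the tongue unless the screw is pushed down to its stop: 4 mm, spring 5 N rising to 9 N. Friction 0.06 N m.
- lock_screw: The lock screw with the orange tongue under its head (reaches 33 mm from the axis, 11 mm wide); turns with lock_turn and springs up again when not pushed; origin on its axis 43 mm above the worktop, frame parallel to the stand's at 0 rad. Locked, the tongue stands 5 mm above the lug and passes it only while the cradle is level.
- driver: Flat-blade driver (90 g), upright, handle up. Origin at the middle of the blade's tip, z up the shaft, blade width along x. Blade 16 wide, 2.4 thick, 16 long; shaft 12 mm diameter, 16 just under the guard; black guard 34 mm diameter, z 56 to 60; orange handle 24 x 24 mm square, faces square to x and y, z 60 to 122, cap to 124 mm.
- driver_block: Blue tool block, fixed to the worktop, 60 x 60 x 60 mm, origin under its middle, with one round upright hole of 23 mm diameter, 58 mm deep, in the middle of its top. The driver stands in it, guard on the block's top (driver origin then 4 mm above the worktop).
- media_bottle: Bystander: square clear bottle with white cap, 50 x 50 x 97 mm, origin under its middle.
- dropper_b: Bystander: white dropper bottle with red cap, 37 mm diameter, 69 mm high, origin under its middle.
- tube_50_a: Bystander: upright tube with orange cap, 34 mm diameter, 113 mm high, origin under its middle.
Things that resemble listed ones, but are neither listed nor needed, are in the scene too. Leave any yellow look-alike of the driver alone.

How it is judged:
On the way, in this order (a step that is already met when the one before it is completed fails the run):
1. the cradle with the flask is held tipped at 30 degrees (26 to 34) for 1.5 s (value of joint cradle_tilt between 0.454 and 0.593 rad and distance between flask and cradle below 0.076 m and value of joint lock_turn below 0.6 rad), for 1.5 s.
2. the cradle is level again (within 2 degrees) (value of joint cradle_tilt below 0.035 rad), for 0.2 s.
3. the lock screw is turned home (at least 80 degrees) over the level cradle (value of joint lock_turn above 1.4 rad and value of joint cradle_tilt below 0.035 rad), for 0.2 s.
At the end, for the whole second after the job is handed in: Cradle level (within 2 degrees), flask lying flat in its place in it (about 12 mm), lock screw turned at least 80 degrees so its tongue lies over the lug, driver upright in its block, guard down on the top (within 5 mm, within 10 mm of the hole's middle), all released and at rest (all of step 3 and distance between flask and cradle below 0.076 m and angle between the z axis of flask and the z axis of cradle, either way round below 0.08 rad and horizontal distance between driver and driver_block below 0.01 m and z of driver in the frame of driver_block below 0.009 m and angle between driver's own z axis and vertical below 0.12 rad and linear speed of each of driver, flask below 0.02 m/s); the robot touches nothing.
It fails at once if the cradle is tipped past 40 degrees or the flask leaves its place in it (value of joint cradle_tilt above 0.7 rad or distance between flask and cradle above 0.085 m).
It fails at once if the cradle is let fall back (faster than 1.2 rad/s) (velocity of joint cradle_tilt below -1.2 rad/s).
It fails at once if the lock screw or its tongue is moved with the fingers instead of the driver (contact force between lock_screw and the fingers above 2 N).
It fails at once if the screw's tongue is forced against the clip (over 40 N) instead of being pushed down under it (contact force between lock_screw and stand above 40 N).
It fails at once if a bystander is pushed or knocked over (distance of any of media_bottle, dropper_b, tube_50_a from where it was at the start of the episode above 0.02 m).
It also fails if it takes over 61 s, if anything falls off the work surface, if the arm or the gripper's body presses on something with over 40 N, if the wrist force passes 120 N, or if a joint passes its speed limit or range.

## Working session

There is one attempt and no reset: what is moved stays moved. The work goes in short steps, Python scripts to look and compute and a shell command to move; the robot and the scene stay as the last step left them, time stands still between calls to the robot, and variables do not carry over. Pictures are saved under pics/ and viewed, at most 10 in all, crops included, and the job is handed in when it is done.

```bash
mkdir -p pics; cat > h.py <<'E'
import numpy as np, cv2
from scipy.spatial.transform import Rotation as R
from cell import arm
def cam(n):
    s=arm.observe(); d=arm.get_image(n)
    return s,d
def save(n,f,crop=None,k=1):
    im=d=f[...,::-1]
    if crop: x0,y0,x1,y1=crop; im=im[y0:y1,x0:x1]
    cv2.imwrite('pics/'+n,cv2.resize(im,None,fx=k,fy=k,interpolation=cv2.INTER_CUBIC))
def ext(d,s=None):
    if 'rvec' in d:
        Rm=R.from_rotvec(np.ravel(d['rvec'])).as_matrix(); return Rm,np.ravel(d['tvec'])
    M=np.array(d['mount']); T=np.eye(4); T[:3,:3]=R.from_rotvec(s['ee_rot']).as_matrix(); T[:3,3]=s['position']
    W=np.linalg.inv(T@M); return W[:3,:3],W[:3,3]
def topix(d,P,s=None):
    Rm,t=ext(d,s); return cv2.projectPoints(np.array(P,float).reshape(-1,3),cv2.Rodrigues(Rm)[0],t,np.array(d['intrinsics']),np.array(d['distortion']))[0].reshape(-1,2)
def ray(d,px,z,s=None):
    Rm,t=ext(d,s); u=cv2.undistortPoints(np.array(px,float).reshape(-1,1,2),np.array(d['intrinsics']),np.array(d['distortion'])).reshape(-1,2)
    v=np.c_[u,np.ones(len(u))]@Rm; c=-Rm.T@t
    return c+v*((np.ravel(z)-c[2])/v[:,2])[:,None]
E
python3 - <<'E'
from h import *
import pickle
s,d=cam('scene');s2,e=cam('top')
pickle.dump((d,e),open('d0.pkl','wb'))
save('scene0.png',d['frame'],k=1.42);save('top0.png',e['frame'],k=1.42)
print(s,arm.grip_point_offset)
E
```

```text
{'clock': 0.0, 'joints': array([-1.21560114,  0.43526008,  0.02496737,  1.57411542, -0.01156672,
        1.13401716, -0.07512009]), 'dq': array([ 1.66943299e-05, -9.82025887e-04, -1.39462260e-03,  1.74755314e-04,
       -4.24443492e-04,  8.44672338e-04,  6.92758403e-04]), 'joint_efforts': array([ 1.07651871e-03, -6.67858171e+01,  9.85381790e-01, -3.14450562e+01,
       -6.04390819e-02,  4.27921931e-02,  1.62728306e-04]), 'position': array([0.2760575 , 0.56013724, 0.2259148 ]), 'ee_rot': array([-7.12902742e-01, -3.05942947e+00,  2.58154021e-03]), 'force': array([-0.5310062 ,  0.9828978 , -0.28155052]), 'ft_torque': array([-0.00956372, -0.00372298,  0.00192225]), 'gripper_force': 0.0, 'width': 0.9976632039707743} 0.0188
```

View pics/scene0.png

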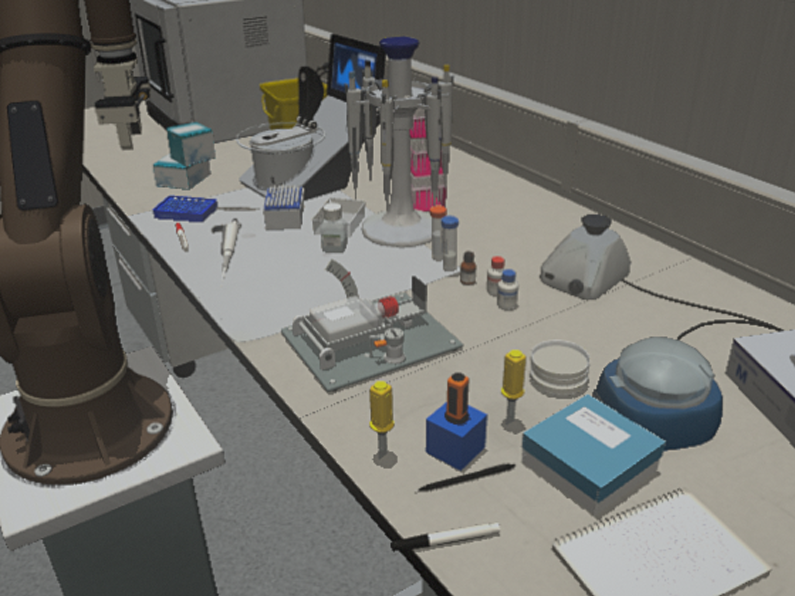

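View pics/top0.png

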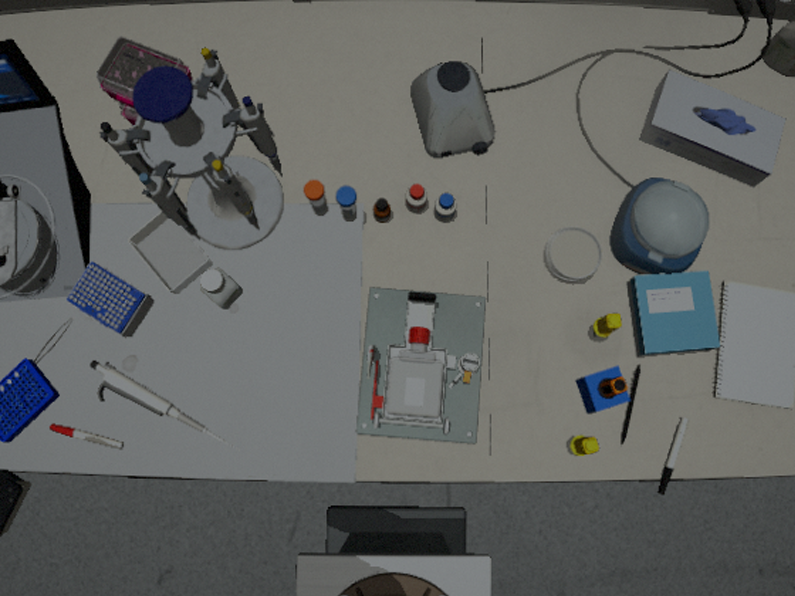

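The scene view shows the orange driver in the blue block at (457,400). The yellow look-alikes are at (381,406) and (514,373). The stand is at about (370,335), with its black tab at (419,292); the only other dark upright is the brown bottle at (468,268). In the top view the driver is at (605,388), the yellow ones at (607,325) and (583,445), the stand plate at (420,365) and the black tab at (422,297). I choose the orange driver and the black tab, and check both in one close crop.

```bash
python3 - <<'E'
import pickle,cv2,numpy as np
d,e=pickle.load(open('d0.pkl','rb'))
f=e['frame'][...,::-1]
a=cv2.resize(f[195:320,245:350],None,fx=4.6,fy=4.6,interpolation=cv2.INTER_CUBIC)
b=cv2.resize(f[245:315,400:460],None,fx=5,fy=5,interpolation=cv2.INTER_CUBIC)
im=np.zeros((600,795,3),np.uint8);im[:a.shape[0],:a.shape[1]]=a;im[:b.shape[0],490:490+b.shape[1]]=b
cv2.imwrite('pics/crop1.png',cv2.convertScaleAbs(im,alpha=1.5))
E
```

```text
(no output)
```

View pics/crop1.png

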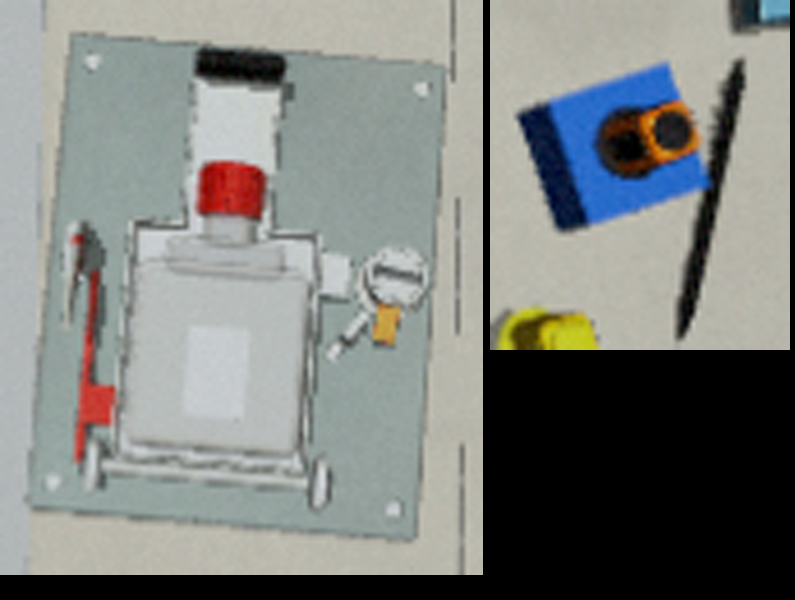

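The crop shows the stand plate's corners at (72,33), (446,67), (414,538) and (30,507), the tab sleeve at (240,66), the screw at (396,277) and the block's top corners at (549,104), (668,64), (710,188) and (588,226). It confirms the orange driver and the black tab.

```bash
cat > fit.py <<'E'
import pickle
from h import *
from scipy.optimize import least_squares
d,e=pickle.load(open('d0.pkl','rb'))
A=(np.array([[72,33],[446,67],[414,538],[30,507]])+.5)/4.6-.5+[245,195]
B=(np.array([[549,104],[668,64],[710,188],[588,226]])-[490,0]+.5)/5-.5+[400,245]
def fit(pw,L):
    def P(q): 
        c,s_=np.cos(q[2]),np.sin(q[2]); return q[:2]+L@np.array([[c,s_],[-s_,c]])
    r=least_squares(lambda q:(P(q)-pw).ravel(),[*pw.mean(0),0]); return r.x,r.fun
L=np.array([[.13,.09],[.13,-.11],[-.12,-.11],[-.12,.09]])
qs,fs=fit(ray(e,A,.012)[:,:2],L)
qb,fb=fit(ray(e,B,.06)[:,:2],np.array([[.03,.03],[.03,-.03],[-.03,-.03],[-.03,.03]]))
def sw(p): c,s_=np.cos(qs[2]),np.sin(qs[2]); return [qs[0]+c*p[0]-s_*p[1],qs[1]+s_*p[0]+c*p[1],p[2]]
tab=sw([-.095+.2025,0,.074]); scr=sw([.01,-.087,.0595])
if __name__=='__main__':
    np.set_printoptions(precision=4,suppress=True)
    print(qs,fs*1e3,qb,fb*1e3); print('tab',tab,'scr',scr)
    for n,c in (('top',e),('scene',d)): print(n,topix(c,[tab,scr,sw([-.095,0,.034]),[qb[0],qb[1],.06],[qb[0],qb[1],.128]])*1.42)
E
python3 fit.py
```

```text
[ 0.4614 -0.0346 -0.0773] [ 0.7064  0.5663  2.1379 -1.1907 -1.8468 -1.5686 -0.9975  2.1929] [ 0.4202 -0.3438  0.2934] [ 0.9531  0.4835 -0.163   0.0939 -0.228   0.0791 -0.5621 -0.6566]
tab [np.float64(0.5685665222998911), np.float64(-0.04288097980062798), 0.074] scr [np.float64(0.4646366987907816), np.float64(-0.12208856646608163), 0.0595]
top [[421.6972 295.6696]
 [470.4523 360.9937]
 [411.0822 422.5191]
 [606.9203 388.5934]
 [619.703  384.9778]]
scene [[418.8893 284.983 ]
 [393.9154 331.5323]
 [312.6663 337.1079]
 [456.161  414.7969]
 [457.5692 374.4368]]
```

```bash
cat >> h.py <<'E'
def go(pos,ydir=None,s=None):
    """total shift (units, current tool axes) and turn (units) to pose: tool down, tool y along ydir"""
    s=s or arm.observe(); Rt=R.from_rotvec(s['ee_rot']); 
    sh=Rt.inv().apply(np.array(pos)-s['position'])/.4
    out='shift '+str(np.round(sh,4))
    if ydir is not None:
        y=np.array([np.cos(ydir),np.sin(ydir),0]); z=np.array([0,0,-1.]); x=np.cross(y,z)
        out+=' turn '+str(np.round((Rt.inv()*R.from_matrix(np.c_[x,y,z])).as_rotvec()/np.radians(120),4))
    print(out)
E
python3 -c "
from h import *; from fit import *
print(R.from_rotvec(arm.observe()['ee_rot']).as_matrix().round(3))
go([tab[0],tab[1],.20],qs[2])"
```

```text
[[-0.897  0.442 -0.001]
 [ 0.442  0.897 -0.001]
 [-0.    -0.001 -1.   ]]
shift [-1.3223 -1.0292  0.0667] turn [-6.000e-04  5.000e-04  5.683e-01]
```

```bash
python3 -m creep '[[-0.066,-0.0515,0.0033,0,0,0],[-0.066,-0.0515,0.0033,0,0,0],[-0.066,-0.0515,0.0033,0,0,0],[-0.066,-0.0515,0.0033,0,0,0],[-0.066,-0.0515,0.0033,0,0,0],[-0.066,-0.0515,0.0033,0,0,0],[-0.066,-0.0515,0.0033,0,0,0],[-0.066,-0.0515,0.0033,0,0,0],[-0.066,-0.0515,0.0033,0,0,0],[-0.066,-0.0515,0.0033,0,0,0],[-0.066,-0.0515,0.0033,0,0,0],[-0.066,-0.0515,0.0033,0,0,0],[-0.066,-0.0515,0.0033,0,0,0],[-0.066,-0.0515,0.0033,0,0,0],[-0.066,-0.0515,0.0033,0,0,0],[-0.066,-0.0515,0.0033,0,0,0],[-0.066,-0.0515,0.0033,0,0,0],[-0.066,-0.0515,0.0033,0,0,0],[-0.066,-0.0515,0.0033,0,0,0],[-0.066,-0.0515,0.0033,0,0,0]]' 0.05 25
python3 -m creep '[[0,0,0,0,0,0.047],[0,0,0,0,0,0.047],[0,0,0,0,0,0.047],[0,0,0,0,0,0.047],[0,0,0,0,0,0.047],[0,0,0,0,0,0.047],[0,0,0,0,0,0.047],[0,0,0,0,0,0.047],[0,0,0,0,0,0.047],[0,0,0,0,0,0.047],[0,0,0,0,0,0.047],[0,0,0,0,0,0.047],[0,0,0,0,0,0],[0,0,0,0,0,0]]'
python3 - <<'E'
from h import *; from fit import *
s,w=cam('wrist'); pickle.dump((s,w),open('w1.pkl','wb')); save('w1.png',w['frame'],k=1.42)
print(s['joints']); go([tab[0],tab[1],.20],qs[2],s)
print(topix(w,[tab,sw([.1075,.022,.086]),sw([.1075,-.022,.086]),scr],s)*1.42)
E
```

```text
clock: 1.77
position: [0.568, -0.0439, 0.2]
ee_rot: [-0.713, -3.059, 0.0]
force: [0.1, 0.1, -0.2]
width: 0.475
gripper_force: 0.0
clock: 2.93
position: [0.5676, -0.0421, 0.2001]
ee_rot: [-2.292, -2.148, 0.001]
force: [-0.2, -0.3, -0.1]
width: 0.472
gripper_force: 0.0
[-0.43161227  0.39828129  0.56813101  1.78117708 -0.24502261  1.0335856
  0.1625715 ]
shift [-0.0017  0.0026  0.0001] turn [-0.0003  0.0001  0.0059]
[[400.86120091 291.13922374]
 [401.44966726 261.88714527]
 [400.4904647  327.67598088]
 [270.33914967 396.88377961]]
```

View pics/w1.png

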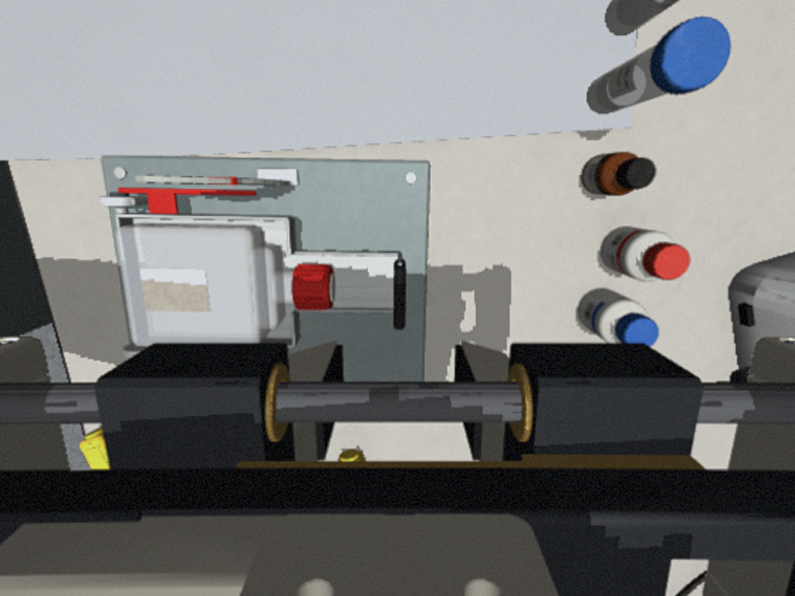

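The wrist view shows the tab sleeve at (400, 258–328), against a predicted 262–328, so it is centred between the fingers. I descend and grip.

```bash
python3 -m creep '[[0,0.0002,0.0225,0,0,0],[0,0.0002,0.0225,0,0,0],[0,0.0002,0.0225,0,0,0],[0,0.0002,0.0225,0,0,0],[0,0.0002,0.0225,0,0,0],[0,0.0002,0.0225,0,0,0],[0,0.0002,0.0225,0,0,0],[0,0.0002,0.0225,0,0,0],[0,0.0002,0.0225,0,0,0],[0,0.0002,0.0225,0,0,0],[0,0.0002,0.0225,0,0,0],[0,0.0002,0.0225,0,0,0],[0,0.0002,0.0225,0,0,0],[0,0.0002,0.0225,0,0,0],[0,0.0002,0.0225,0,0,0],[0,0.0002,0.0225,0,0,0],[0,0,0,0,0,0]]'
python3 -m creep '[[0,0,0,0,0,0],[0,0,0,0,0,0],[0,0,0,0,0,0],[0,0,0,0,0,0],[0,0,0,0,0,0],[0,0,0,0,0,0],[0,0,0,0,0,0],[0,0,0,0,0,0]]' 1 25
python3 - <<'E'
from h import *; from fit import *
s=arm.observe(); p=s['position']; h=np.array(sw([-.095,0,.034])); Rt=R.from_rotvec(s['ee_rot'])
ax=np.array(sw([0,1,0]))-np.array(sw([0,0,0]))   # stand +y; lift = rotation about -y
print('axis in tool',Rt.inv().apply(-ax), 'TCP rel hinge', p-h)
w=np.radians(1.5)*-ax
r=p-h; dp=R.from_rotvec(w).apply(r)-r
print('row shift',Rt.inv().apply(dp)/.4,'turn',Rt.inv().apply(w)/np.radians(120))
E
```

```text
clock: 4.4
position: [0.568, -0.0423, 0.0544]
ee_rot: [-2.295, -2.143, 0.003]
force: [-0.7, 0.5, -0.7]
width: 0.473
gripper_force: 0.0
clock: 5.07
position: [0.5681, -0.0423, 0.0565]
ee_rot: [-2.295, -2.143, 0.001]
force: [-3.9, 0.9, 5.0]
width: 0.085
gripper_force: 25.0
axis in tool [-9.99964119e-01 -8.44984739e-03 -6.01389992e-04] TCP rel hinge [ 0.2014043  -0.01503865  0.02252296]
row shift [ 2.20247441e-05 -1.66731103e-03 -1.31951482e-02] turn [-1.24995515e-02 -1.05623092e-04 -7.51737490e-06]
```

```bash
python3 -m creep '[[0,-0.0016,-0.0132,-0.0125,0,0],[0,-0.0016,-0.0132,-0.0125,0,0],[0,-0.0016,-0.0132,-0.0125,0,0],[0,-0.0016,-0.0132,-0.0125,0,0],[0,-0.0016,-0.0132,-0.0125,0,0],[0,-0.0016,-0.0132,-0.0125,0,0],[0,-0.0016,-0.0132,-0.0125,0,0],[0,-0.0016,-0.0132,-0.0125,0,0],[0,-0.0016,-0.0132,-0.0125,0,0],[0,-0.0016,-0.0132,-0.0125,0,0],[0,-0.0016,-0.0132,-0.0125,0,0],[0,-0.0016,-0.0132,-0.0125,0,0],[0,-0.0016,-0.0132,-0.0125,0,0],[0,-0.0016,-0.0132,-0.0125,0,0],[0,-0.0016,-0.0132,-0.0125,0,0],[0,-0.0016,-0.0132,-0.0125,0,0],[0,-0.0016,-0.0132,-0.0125,0,0],[0,-0.0016,-0.0132,-0.0125,0,0],[0,-0.0016,-0.0132,-0.0125,0,0],[0,-0.0016,-0.0132,-0.0125,0,0]]'
python3 - <<'E'
from h import *; from fit import *
s,d=cam('scene'); save('up.png',d['frame'],(170,150,360,290),4)
p=s['position']; h=np.array(sw([-.095,0,.034])); r=p-h
print('tilt from pos',np.degrees(np.arctan2(r[2],np.hypot(*r[:2]))-np.arctan2(.0225,.202)), 'tool',R.from_rotvec(s['ee_rot']).as_matrix()[:,2])
E
```

```text
clock: 6.73
position: [0.5305, -0.0393, 0.1539]
ee_rot: [1.991, 1.86, 0.491]
force: [-3.3, 5.3, -5.4]
width: 0.086
gripper_force: 25.0
tilt from pos 29.759164067536233 tool [ 0.49103346 -0.03201995 -0.87055204]
```

View pics/up.png

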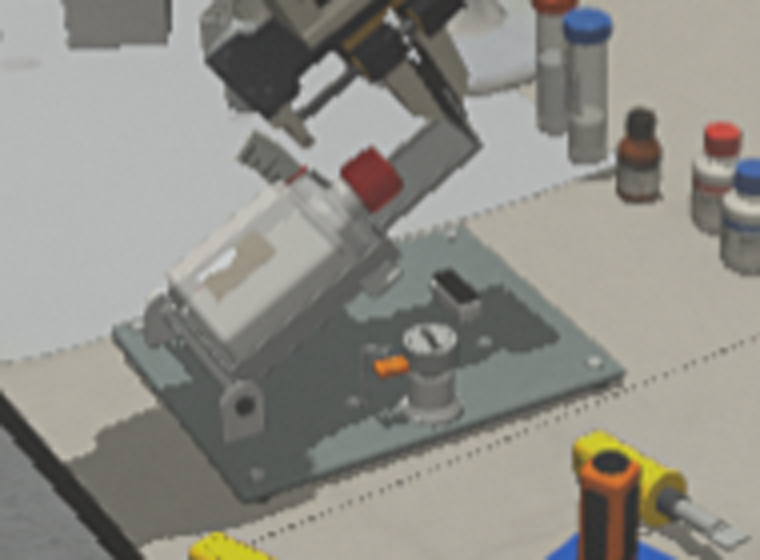

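The cradle is at about 30° by both the pose and the picture. The flask and cap are seated at (290,240), the tab is in the fingers, and the screw at (430,340) is clear. The free-standing yellow look-alikes have toppled by themselves; one now lies near the block at (650,480). I hold for two seconds.

```bash
python3 -m creep '[[0,0,0,0,0,0],[0,0,0,0,0,0],[0,0,0,0,0,0],[0,0,0,0,0,0],[0,0,0,0,0,0],[0,0,0,0,0,0],[0,0,0,0,0,0],[0,0,0,0,0,0],[0,0,0,0,0,0],[0,0,0,0,0,0],[0,0,0,0,0,0],[0,0,0,0,0,0],[0,0,0,0,0,0],[0,0,0,0,0,0],[0,0,0,0,0,0],[0,0,0,0,0,0],[0,0,0,0,0,0],[0,0,0,0,0,0],[0,0,0,0,0,0],[0,0,0,0,0,0]]'
python3 -m creep '[[0,0,0,0,0,0],[0,0,0,0,0,0],[0,0,0,0,0,0],[0,0,0,0,0,0],[0,0,0,0,0,0]]'
python3 -c "
from h import *; from fit import *
s=arm.observe(); p=s['position']; h=np.array(sw([-.095,0,.034])); r=p-h
print('tilt',np.degrees(np.arctan2(r[2],np.hypot(*r[:2]))-np.arctan2(.0225,.202)))
Rt=R.from_rotvec(s['ee_rot']);ax=np.array(sw([0,1,0]))-np.array(sw([0,0,0])); w=np.radians(1.5)*ax
print(Rt.inv().apply(R.from_rotvec(w).apply(r)-r)/.4,Rt.inv().apply(w)/np.radians(120))"
```

```text
clock: 8.45
position: [0.531, -0.0393, 0.1532]
ee_rot: [1.992, 1.862, 0.488]
force: [-4.7, 4.0, -5.7]
width: 0.086
gripper_force: 25.0
clock: 8.87
position: [0.531, -0.0393, 0.1532]
ee_rot: [1.992, 1.862, 0.488]
force: [-4.5, 4.1, -4.8]
width: 0.087
gripper_force: 25.0
tilt 29.531632088903525
[-8.43573951e-05  1.33986740e-03  1.32441569e-02] [1.24993537e-02 1.06878374e-04 6.88009118e-05]
```

```bash
python3 -m creep '[[0,0.0013,0.0132,0.0125,0,0],[0,0.0013,0.0132,0.0125,0,0],[0,0.0013,0.0132,0.0125,0,0],[0,0.0013,0.0132,0.0125,0,0],[0,0.0013,0.0132,0.0125,0,0],[0,0.0013,0.0132,0.0125,0,0],[0,0.0013,0.0132,0.0125,0,0],[0,0.0013,0.0132,0.0125,0,0],[0,0.0013,0.0132,0.0125,0,0],[0,0.0013,0.0132,0.0125,0,0],[0,0.0013,0.0132,0.0125,0,0],[0,0.0013,0.0132,0.0125,0,0],[0,0.0013,0.0132,0.0125,0,0],[0,0.0013,0.0132,0.0125,0,0],[0,0.0013,0.0132,0.0125,0,0],[0,0.0013,0.0132,0.0125,0,0],[0,0.0013,0.0132,0.0125,0,0],[0,0.0013,0.0132,0.0125,0,0],[0,0.0007,0.0066,0.006,0,0],[0,0.0007,0.0066,0.006,0,0]]'
python3 -m creep '[[0,0.0007,0.0066,0.006,0,0],[0,0.0007,0.0066,0.006,0,0],[0,0,0,0,0,0],[0,0,0,0,0,0],[0,0,0,0,0,0]]'
python3 - <<'E'
from h import *; from fit import *
s=arm.observe(); p=s['position']; h=np.array(sw([-.095,0,.034])); r=p-h
print('tilt',np.degrees(np.arctan2(r[2],np.hypot(*r[:2]))-np.arctan2(.0225,.202)),R.from_rotvec(s['ee_rot']).as_matrix()[:,2])
s,e=cam('top');pickle.dump((s,e),open('t2.pkl','wb'))
save('t2.png',e['frame'],(375,200,485,330),4.5)
E
```

```text
clock: 10.53
position: [0.5676, -0.0423, 0.0601]
ee_rot: [2.288, 2.137, 0.015]
force: [-5.9, 3.2, -4.0]
width: 0.083
gripper_force: 25.0
clock: 10.95
position: [0.5681, -0.0424, 0.0562]
ee_rot: [-2.291, -2.139, 0.009]
force: [-11.9, 3.0, 11.6]
width: 0.086
gripper_force: 25.0
tilt -0.07774305409486075 [-0.00971806  0.00153183 -0.99995161]
```

View pics/t2.png

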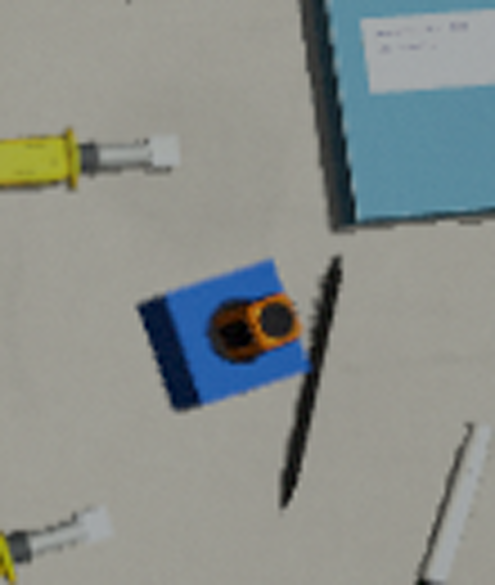

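The top view shows the orange driver upright in the block at (265,325). The yellow ones lie clear of it at (90,155) and (50,540), and the pen is beside the block at (315,380). The cradle rests level, so I release it and lift off.

```bash
python3 -m creep '[[0,0,0,0,0,0],[0,0,0,0,0,0],[0,0,0,0,0,0],[0,0,0,0,0,0],[0,0,-0.01,0,0,0],[0,0,-0.04,0,0,0],[0,0,-0.07,0,0,0],[0,0,-0.07,0,0,0],[0,0,-0.07,0,0,0],[0,0,-0.07,0,0,0],[0,0,-0.07,0,0,0],[0,0,-0.07,0,0,0],[0,0,0,0,0,0]]' 0.05 25
python3 -c "
from h import *; from fit import *
s=arm.observe(); go([qb[0],qb[1],.22],qb[2],s)"
```

```text
clock: 12.08
position: [0.5733, -0.0435, 0.2498]
ee_rot: [2.295, 2.143, 0.003]
force: [0.7, -0.8, -0.5]
width: 0.475
gripper_force: 0.0
shift [-0.7752 -0.3307  0.0733] turn [ 1.100e-03 -1.000e-04 -1.728e-01]
```

```bash
python3 -m creep '[[-0.0646,-0.0276,0.006,0,0,0],[-0.0646,-0.0276,0.006,0,0,0],[-0.0646,-0.0276,0.006,0,0,0],[-0.0646,-0.0276,0.006,0,0,0],[-0.0646,-0.0276,0.006,0,0,0],[-0.0646,-0.0276,0.006,0,0,0],[-0.0646,-0.0276,0.006,0,0,0],[-0.0646,-0.0276,0.006,0,0,0],[-0.0646,-0.0276,0.006,0,0,0],[-0.0646,-0.0276,0.006,0,0,0],[-0.0646,-0.0276,0.006,0,0,0],[-0.0646,-0.0276,0.006,0,0,0],[0,0,0,0,0,-0.0432],[0,0,0,0,0,-0.0432],[0,0,0,0,0,-0.0432],[0,0,0,0,0,-0.0432],[0,0,0,0,0,0],[0,0,0,0,0,0]]'
python3 - <<'E'
from h import *; from fit import *
s,w=cam('wrist'); pickle.dump((s,w),open('w3.pkl','wb'))
print(s['joints']); go([qb[0],qb[1],.22],qb[2],s)
q=topix(w,[[qb[0],qb[1],.128]],s)[0]; print(q)
x,y=int(q[0]),int(q[1]); x0=max(0,x-80);y0=max(0,y-75);print(x0,y0)
c,s_=np.cos(qb[2]),np.sin(qb[2]); P=[[qb[0]+.012*(a*c-b*s_),qb[1]+.012*(a*s_+b*c),.128] for a,b in((1,1),(1,-1),(-1,-1),(-1,1))]
print((topix(w,P,s)-[x0,y0])*5)
save('w3.png',w['frame'],(x0,y0,x0+160,y0+120),5)
E
```

```text
clock: 13.58
position: [0.4171, -0.3429, 0.2161]
ee_rot: [-1.873, -2.516, 0.005]
force: [-0.0, 0.8, 0.1]
width: 0.47
gripper_force: 0.0
[ 0.03927048  0.35887767  0.73680258  1.83394673 -0.27034321  1.05755188
  1.17089741]
shift [-0.0044  0.0066 -0.0098] turn [-0.0026 -0.0011 -0.0011]
[285.25096452 217.37511022]
205 142
[[473.62568069 307.26452078]
 [471.67783898 444.79109605]
 [330.61417392 444.83082582]
 [329.20134892 307.38820778]]
```

View pics/w3.png

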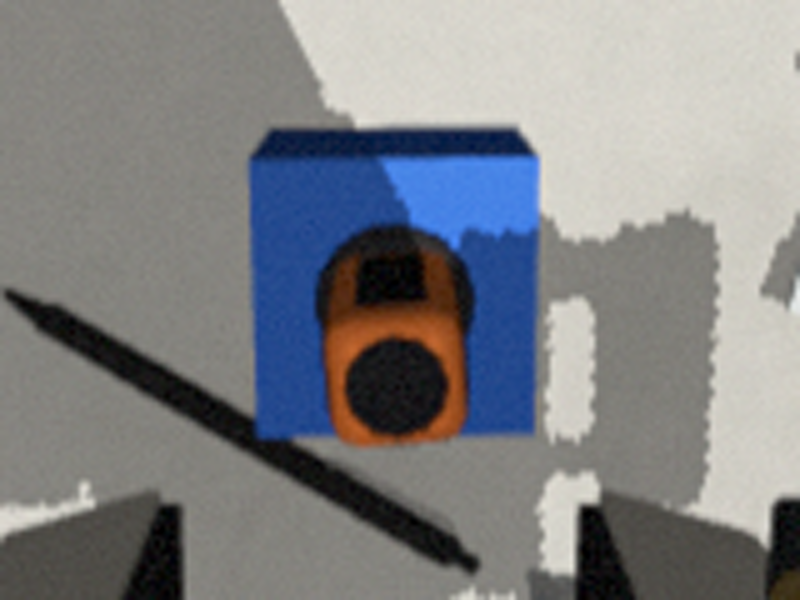

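The driver handle sits at (398,380), against a predicted (401,376), and it is square to the fingers. I descend and grip.

```bash
python3 -m creep '[[-0.0003,0.0004,0.0248,0,0,0],[-0.0003,0.0004,0.0248,0,0,0],[-0.0003,0.0004,0.0248,0,0,0],[-0.0003,0.0004,0.0248,0,0,0],[-0.0003,0.0004,0.0248,0,0,0],[-0.0003,0.0004,0.0248,0,0,0],[-0.0003,0.0004,0.0248,0,0,0],[-0.0003,0.0004,0.0248,0,0,0],[-0.0003,0.0004,0.0248,0,0,0],[-0.0003,0.0004,0.0248,0,0,0],[-0.0003,0.0004,0.0248,0,0,0],[-0.0003,0.0004,0.0248,0,0,0],[-0.0003,0.0004,0.0248,0,0,0],[-0.0003,0.0004,0.0248,0,0,0],[0,0,0,0,0,0]]'
python3 -m creep '[[0,0,0,0,0,0],[0,0,0,0,0,0],[0,0,0,0,0,0],[0,0,0,0,0,0],[0,0,0,0,0,0],[0,0,0,0,0,0]]' 1 45
python3 -c "
from h import *; from fit import *
s=arm.observe(); print(s['joints'],R.from_rotvec(s['ee_rot']).as_matrix()[:,2]);go([qb[0],qb[1],.077],qb[2],s)"
```

```text
clock: 14.88
position: [0.4182, -0.3428, 0.0752]
ee_rot: [-1.867, -2.517, 0.005]
force: [0.5, -0.4, -0.5]
width: 0.472
gripper_force: 0.0
clock: 15.38
position: [0.4193, -0.3438, 0.0777]
ee_rot: [-1.869, -2.52, 0.004]
force: [-0.7, -0.1, 3.0]
width: 0.259
gripper_force: 44.1
[ 0.14741152  0.53785933  0.61802174  1.97193535 -0.4358242   0.77026832
  1.31352841] [-5.04521500e-03  2.90661930e-04 -9.99987231e-01]
shift [-0.0006  0.002   0.0017] turn [-0.0023 -0.0008  0.0004]
```

```bash
python3 -m creep '[[0,0,-0.01,0,0,0],[0,0,-0.02,0,0,0],[0,0,-0.03,0,0,0],[0,0,-0.03,0,0,0],[0,0,-0.03,0,0,0],[0,0,-0.03,0,0,0],[0,0,-0.03,0,0,0],[0,0,-0.03,0,0,0],[0,0,-0.03,0,0,0],[0,0,-0.03,0,0,0],[0,0,-0.03,0,0,0],[0,0,-0.03,0,0,0],[0,0,0,0,0,0]]'
python3 - <<'E'
from h import *; from fit import *
s,d=cam('scene'); s2,w=cam('wrist'); pickle.dump((s,d,w),open('s4.pkl','wb'))
tip=s['position']-[0,0,.0737]; q=topix(d,[tip],s)[0]; print(q,s['joints'],s['position'])
x0,y0=int(q[0])-40,int(q[1])-45
ql=topix(w,[scr],s2)[0]; print(ql)
a=cv2.resize(d['frame'][y0:y0+70,x0:x0+80],None,fx=5,fy=5,interpolation=cv2.INTER_CUBIC)
im=np.zeros((400,800,3),np.uint8); im[:350,:400]=a
x1,y1=int(np.clip(ql[0]-30,0,500)),int(np.clip(ql[1]-30,0,360)); print(x0,y0,x1,y1)
b=cv2.resize(w['frame'][y1:y1+60,x1:x1+60],None,fx=6,fy=6,interpolation=cv2.INTER_CUBIC); im[:b.shape[0],410:410+b.shape[1]]=b
save('s4.png',cv2.convertScaleAbs(im,alpha=1.4))
E
```

```text
clock: 16.47
position: [0.4206, -0.3446, 0.2122]
ee_rot: [-1.871, -2.522, 0.004]
force: [-0.0, -1.0, -1.1]
width: 0.26
gripper_force: 44.1
[322.87078513 259.26271121] [ 0.04210639  0.36804746  0.73587655  1.83349999 -0.27959394  1.04798676
  1.18018566] [ 0.42062315 -0.34464367  0.2121837 ]
[406.39831107 -28.31947252]
282 214 376 0
```

View pics/s4.png

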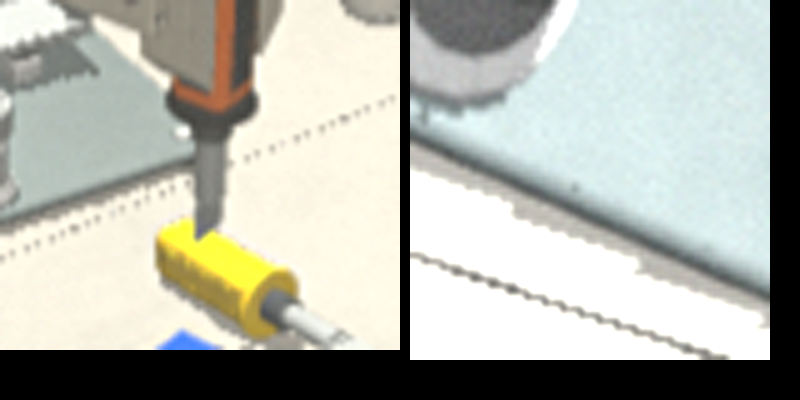

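The left crop shows the held driver, with its tip at (207,238), narrower than its shaft and slanting up to the right. The right crop shows only the plate's edge. I compare the tip with both blade hypotheses.

```bash
python3 - <<'E'
from h import *; from fit import *
s,d,w=pickle.load(open('s4.pkl','rb'))
Rm=R.from_rotvec(s['ee_rot']).as_matrix(); tip=s['position']+Rm[:,2]*.0737
for n,(u,v) in {'along tool x':(0,1),'along tool y':(1,0)}.items():
    P=[tip+Rm[:,u]*b*.0012+Rm[:,v]*a*.008-Rm[:,2]*h for h in (0,.014) for a in(1,-1) for b in (1,-1)] if 0 else [tip+Rm[:,u]*a*.008+Rm[:,v]*b*.0012-Rm[:,2]*h for h in (0,.014) for a in(1,-1) for b in (1,-1)]
    print('width',n,((topix(d,P)-[282,214])*5).round(0).tolist())
j=(topix(d,[tip+Rm[:,0]*.006,tip-Rm[:,0]*.006])-[282,214])*5;print(j)
# screw angle: crop mask in top & scene pre-images
d0,e0=pickle.load(open('d0.pkl','rb'))
# predicted slot dirs in pixel (top), angle a clockwise
for a in (0,.1,.2,.25):
    th=qs[2]+np.pi/2-a; v=np.array([np.cos(th),np.sin(th),0])*.0125
    tg=qs[2]+np.pi-a; t=np.array([np.cos(tg),np.sin(tg),0])*.033
    q=topix(e0,[np.array(scr)+v,np.array(scr)-v,np.array(scr)+t-[0,0,.0165]]); print(a,((q-[245,195]+.5)*4.6).round(0).tolist())
E
```

```text
width along tool x [[189.0, 217.0], [185.0, 220.0], [224.0, 233.0], [220.0, 236.0], [190.0, 186.0], [186.0, 189.0], [225.0, 202.0], [221.0, 205.0]]
width along tool y [[214.0, 216.0], [219.0, 218.0], [189.0, 235.0], [194.0, 238.0], [215.0, 185.0], [221.0, 187.0], [190.0, 204.0], [195.0, 207.0]]
[[190.9855955  220.68173416]
 [217.33194354 232.52516294]]
0 [[374.0, 273.0], [424.0, 277.0], [392.0, 344.0]]
0.1 [[375.0, 270.0], [424.0, 279.0], [385.0, 343.0]]
0.2 [[375.0, 268.0], [423.0, 282.0], [379.0, 341.0]]
0.25 [[375.0, 267.0], [423.0, 283.0], [376.0, 340.0]]
```

The blade width lies along tool y: the lower-left tip matches that hypothesis. The screw's start angle is about 0.12 rad, from the slot at (372,270)–(424,281) in the first crop.

```bash
python3 -c "
from h import *; from fit import *
s=arm.observe(); go([scr[0],scr[1],.18],qs[2]+np.pi/2-.12,s)"
```

```text
shift [0.4977 0.2678 0.0744] turn [-0.0014 -0.0019 -0.5153]
```

```bash
python3 -m creep '[[0.05,0.027,0.0074,0,0,0],[0.05,0.027,0.0074,0,0,0],[0.05,0.027,0.0074,0,0,0],[0.05,0.027,0.0074,0,0,0],[0.05,0.027,0.0074,0,0,0],[0.05,0.027,0.0074,0,0,0],[0.05,0.027,0.0074,0,0,0],[0.05,0.027,0.0074,0,0,0],[0.05,0.027,0.0074,0,0,0],[0.05,0.027,0.0074,0,0,0]]'
python3 -m creep '[[0,0,0,0,0,-0.043],[0,0,0,0,0,-0.043],[0,0,0,0,0,-0.043],[0,0,0,0,0,-0.043],[0,0,0,0,0,-0.043],[0,0,0,0,0,-0.043],[0,0,0,0,0,-0.043],[0,0,0,0,0,-0.043],[0,0,0,0,0,-0.043],[0,0,0,0,0,-0.043],[0,0,0,0,0,-0.043],[0,0,0,0,0,-0.043],[0,0,0,0,0,0],[0,0,0,0,0,0],[0,0,0,0,0,0]]'
python3 -c "
from h import *; from fit import *
s=arm.observe(); print(s['joints']);go([scr[0],scr[1],.145],qs[2]+np.pi/2-.12,s)"
```

```text
clock: 17.4
position: [0.4645, -0.1196, 0.1788]
ee_rot: [-1.868, -2.518, 0.005]
force: [0.6, -0.3, -0.5]
width: 0.261
gripper_force: 44.1
clock: 18.65
position: [0.4647, -0.1209, 0.1792]
ee_rot: [-0.312, -3.119, -0.0]
force: [-0.4, 0.0, -0.5]
width: 0.262
gripper_force: 44.1
[-0.22103302  0.26206495  0.44982908  2.00091871 -0.14187903  0.91528901
  1.6746245 ]
shift [-0.0011 -0.0029  0.0855] turn [-0.0002 -0.0032 -0.0009]
```

```bash
python3 -m creep '[[0,-0.0003,0.0105,0,0,0],[0,-0.0003,0.0105,0,0,0],[0,-0.0003,0.0105,0,0,0],[0,-0.0003,0.0105,0,0,0],[0,-0.0003,0.0105,0,0,0],[0,-0.0003,0.0105,0,0,0],[0,-0.0003,0.0105,0,0,0],[0,-0.0003,0.0105,0,0,0],[0,0,0,0,0,0],[0,0,0,0,0,0]]'
python3 - <<'E'
from h import *; from fit import *
s,d=cam('scene'); s2,w=cam('wrist'); 
go([scr[0],scr[1],.145],qs[2]+np.pi/2-.12,s)
Rm=R.from_rotvec(s['ee_rot']).as_matrix(); tip=s['position']+Rm[:,2]*.0737
q=topix(d,[scr])[0]; x0,y0=int(q[0])-35,int(q[1])-42
ql=topix(w,[scr],s2)[0]; 
x1,y1=int(np.clip(ql[0]-30,0,500)),int(np.clip(ql[1]-30,0,360)); print(x0,y0,x1,y1,ql)
print('scene: scr, tip, tipends',((topix(d,[scr,tip,tip+Rm[:,1]*.008,tip-Rm[:,1]*.008])-[x0,y0]+.5)*6).round(0).tolist())
im=np.zeros((420,800,3),np.uint8)
im[:420,:420]=cv2.resize(d['frame'][y0:y0+70,x0:x0+70],None,fx=6,fy=6,interpolation=cv2.INTER_CUBIC)
b=cv2.resize(w['frame'][y1:y1+60,x1:x1+60],None,fx=6,fy=6,interpolation=cv2.INTER_CUBIC); im[:b.shape[0],430:430+b.shape[1]]=b
save('s5.png',cv2.convertScaleAbs(im,alpha=1.5))
E
```

```text
clock: 19.48
position: [0.4644, -0.1218, 0.1457]
ee_rot: [-0.307, -3.12, -0.0]
force: [0.7, -0.2, -0.8]
width: 0.264
gripper_force: 44.1
shift [-0.0007 -0.0005  0.0017] turn [-0.0002 -0.0031  0.0006]
242 191 251 187 [281.28999757 217.66097646]
scene: scr, tip, tipends [[215.0, 258.0], [213.0, 230.0], [205.0, 220.0], [221.0, 241.0]]
```

View pics/s5.png

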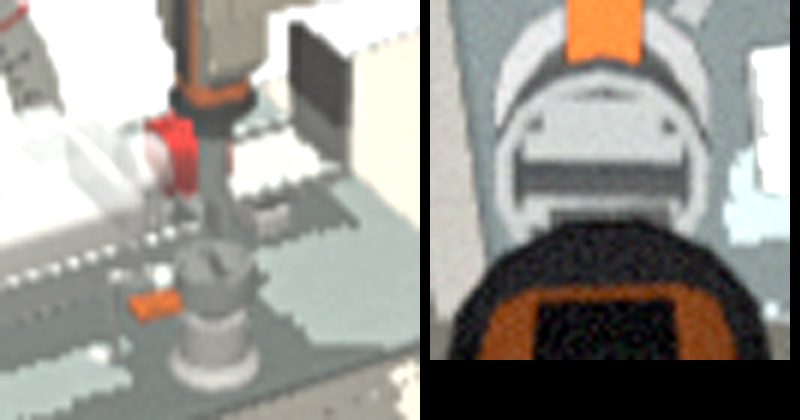

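The wrist crop shows the slot square to the blade, its centre at (602,180) against a predicted (612,184). The blade tip shows at (551–668, ~208). The scene crop shows the blade over the cup.

```bash
python3 - <<'E'
from h import *; from fit import *
s,w=cam('wrist'); Rm=R.from_rotvec(s['ee_rot']).as_matrix(); t=s['position']+Rm[:,2]*.0737
f=lambda P:((topix(w,P,s)-[251,187]+.5)*6+[430,0]).round(0).tolist()
print('tip corners',f([t+Rm[:,0]*a*.0012+Rm[:,1]*b*.008 for a in(1,-1) for b in (1,-1)]))
print('slot centre pt',ray(w,[[(602.-430)/6-.5+251,180.5/6-.5+187]],.0595,s),scr, Rm[:,0],Rm[:,1])
c=w['frame'][187:247,251:311].astype(int).sum(2)
print(c[20:42,28:32].mean(1).round())
E
```

```text
tip corners [[677.0, 200.0], [556.0, 200.0], [677.0, 217.0], [556.0, 217.0]]
slot centre pt [[ 0.4635833  -0.12365555  0.0595    ]] [np.float64(0.4646366987907816), np.float64(-0.12208856646608163), 0.0595] [-0.98083033  0.19477693  0.00581495] [ 1.94778222e-01  9.80847247e-01 -3.49521966e-04]
[428. 424. 428. 423. 425. 421. 338. 196. 176. 182. 198. 202. 295. 367.
 322. 214. 155.  54.  64.  83.  80.  76.]
```

```bash
python3 -m creep '[[0.0017,-0.0005,0,0,0,0],[0.0017,-0.0005,0,0,0,0],[0,0,0.008,0,0,0],[0,0,0.008,0,0,0],[0,0,0.008,0,0,0],[0,0,0.008,0,0,0],[0,0,0.007,0,0,0],[0,0,0.006,0,0,0],[0,0,0,0,0,0],[0,0,0,0,0,0]]'
```

```text
clock: 20.47
position: [0.463, -0.1219, 0.1278]
ee_rot: [-0.307, -3.12, -0.0]
force: [0.9, 0.6, -0.3]
width: 0.264
gripper_force: 44.1
```

```bash
python3 -m creep '[[0,0,0.005,0,0,0],[0,0,0.005,0,0,0],[0,0,0.005,0,0,0],[0,0,0,0,0,0],[0,0,0,0,0,0]]'; python3 -m creep '[[0,0,0.003,0,0,0],[0,0,0.003,0,0,0],[0,0,0.003,0,0,0],[0,0,0,0,0,0],[0,0,0,0,0,0]]'
```

```text
clock: 20.88
position: [0.4632, -0.1219, 0.122]
ee_rot: [-0.307, -3.121, -0.001]
force: [-0.5, -0.1, 1.6]
width: 0.263
gripper_force: 44.1
clock: 21.3
position: [0.4633, -0.122, 0.1186]
ee_rot: [-0.307, -3.121, -0.001]
force: [-1.4, 0.1, 7.8]
width: 0.266
gripper_force: 44.1
```

```bash
python3 -m creep '[[0,0,0.003,0,0,0],[0,0,0.002,0,0,0],[0,0,0,0,0,0],[0,0,0,0,0,0]]'
```

```text
clock: 21.63
position: [0.4636, -0.1221, 0.1175]
ee_rot: [-0.307, -3.122, -0.001]
force: [-3.7, 1.1, 19.6]
width: 0.262
gripper_force: 44.5
```

```bash
python3 -m creep '[[0,0,0,0,0,0.02],[0,0,0,0,0,0.025],[0,0,0,0,0,0.025],[0,0,0,0,0,0.025],[0,0,0,0,0,0.025],[0,0,0,0,0,0.025],[0,0,0,0,0,0.025],[0,0,0,0,0,0.025],[0,0,0,0,0,0]]'; python3 -c "
from h import *; s=arm.observe(); print(s['ft_torque'],R.from_rotvec(s['ee_rot']).as_matrix()[:,1])"
```

```text
clock: 22.38
position: [0.4645, -0.1223, 0.1176]
ee_rot: [-0.939, -2.995, 0.001]
force: [-1.4, -0.0, 16.3]
width: 0.263
gripper_force: 44.5
[0.16473148 0.4591655  0.08863365] [ 0.57096215  0.82097555 -0.00117193]
```

```bash
python3 -m creep '[[0,0,0.0005,0,0,0.03],[0,0,0.0005,0,0,0.03],[0,0,0,0,0,0.03],[0,0,0,0,0,0.03],[0,0,0,0,0,0.03],[0,0,0,0,0,0.03],[0,0,0,0,0,0.03],[0,0,0,0,0,0.03],[0,0,0,0,0,0.03],[0,0,0,0,0,0.03],[0,0,0,0,0,0]]'; python3 -c "
from h import *; s=arm.observe(); print(s['ft_torque'],R.from_rotvec(s['ee_rot']).as_matrix()[:,1])"
```

```text
clock: 23.3
position: [0.4648, -0.1225, 0.1175]
ee_rot: [-1.82, -2.558, 0.001]
force: [-2.6, 0.8, 21.7]
width: 0.261
gripper_force: 44.5
[0.08628029 0.62966238 0.09276008] [ 0.94471281  0.32789286 -0.00199331]
```

```bash
python3 -m creep '[[0,0,0,0,0,0.03],[0,0,0,0,0,0.03],[0,0,0,0,0,0.03],[0,0,0,0,0,0.03],[0,0,0,0,0,0.03],[0,0,0,0,0,0.03],[0,0,0,0,0,0.03],[0,0,0,0,0,0.03],[0,0,0,0,0,0.02],[0,0,0,0,0,0]]'; python3 -c "
from h import *; s=arm.observe(); print(s['ft_torque'],R.from_rotvec(s['ee_rot']).as_matrix()[:,1])"
```

```text
clock: 24.13
position: [0.4649, -0.1229, 0.1175]
ee_rot: [-2.44, -1.976, 0.003]
force: [-2.8, 0.6, 23.0]
width: 0.261
gripper_force: 44.5
[-0.05531768  0.62781108  0.11267377] [ 0.97815885 -0.20784852 -0.00206519]
```

```bash
python3 -m creep '[[0,0,0,0,0,0.01],[0,0,0,0,0,0.01],[0,0,0,0,0,0.01],[0,0,0,0,0,0]]'; python3 - <<'E'
from h import *; from fit import *
s=arm.observe(); y=R.from_rotvec(s['ee_rot']).as_matrix()[:,1]; print(s['ft_torque'],np.arctan2(y[1],y[0])-qs[2])
s,w=cam('wrist'); pickle.dump((s,w),open('w6.pkl','wb'))
q=topix(w,[scr],s)[0]; x0,y0=int(q[0])-60,int(q[1])-70; print(x0,y0); save('w6.png',w['frame'],(x0,y0,x0+120,y0+100),6)
E
```

```text
clock: 24.47
position: [0.465, -0.1227, 0.1175]
ee_rot: [-2.5, -1.901, 0.002]
force: [-1.7, 0.6, 21.4]
width: 0.261
gripper_force: 44.5
[0.09893279 0.42736456 0.01514559] -0.1933330539561568
220 154
```

View pics/w6.png

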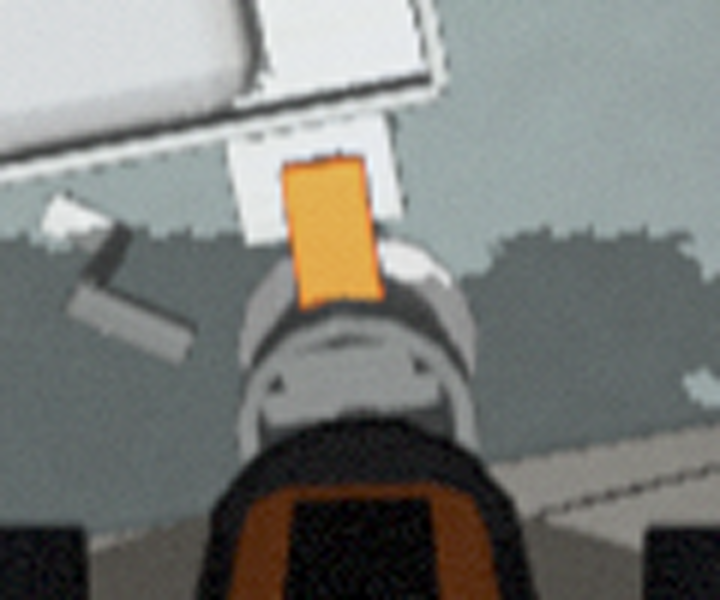

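The orange tongue at (330,230) now lies over the lug at (315,180), and its lean relative to the cradle edge puts it at about 1.6 rad, so it is home. I unload the blade slightly and withdraw.

```bash
python3 -m creep '[[0,0,0,0,0,-0.015],[0,0,0,0,0,-0.015],[0,0,-0.005,0,0,0],[0,0,-0.008,0,0,0],[0,0,-0.01,0,0,0],[0,0,-0.01,0,0,0],[0,0,-0.015,0,0,0],[0,0,-0.03,0,0,0],[0,0,-0.04,0,0,0],[0,0,-0.04,0,0,0],[0,0,-0.04,0,0,0],[0,0,-0.03,0,0,0],[0,0,0,0,0,0]]'; python3 - <<'E'
from h import *; from fit import *
go([.4193,-.3438,.2122],qb[2])
s,w=cam('wrist'); q=topix(w,[scr],s)[0]
x0,y0=int(q[0])-60,int(q[1])-60; save('w7.png',w['frame'],(max(x0,0),max(y0,0),x0+120,y0+90),5)
E
```

```text
clock: 25.6
position: [0.4644, -0.1223, 0.2091]
ee_rot: [-2.436, -1.979, 0.003]
force: [1.1, 0.5, -1.4]
width: 0.264
gripper_force: 44.5
shift [-0.5651  0.003  -0.008 ] turn [-0.0015 -0.0005 -0.2386]
```

View pics/w7.png

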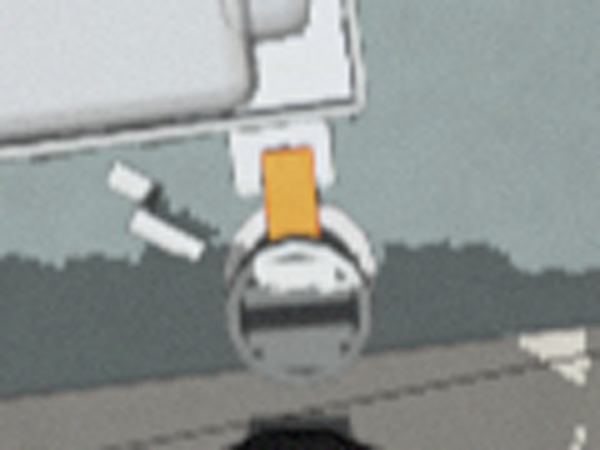

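The screw stays locked after the withdrawal: the tongue at (290,190) is over the lug and the slot at (300,310) is empty. That was the eleventh picture, one over the limit of 10, so from here I work from numbers only. I take the driver back to the block.

```bash
python3 -m creep '[[-0.0434,0.0002,-0.0006,0,0,0],[-0.0434,0.0002,-0.0006,0,0,0],[-0.0434,0.0002,-0.0006,0,0,0],[-0.0434,0.0002,-0.0006,0,0,0],[-0.0434,0.0002,-0.0006,0,0,0],[-0.0434,0.0002,-0.0006,0,0,0],[-0.0434,0.0002,-0.0006,0,0,0],[-0.0434,0.0002,-0.0006,0,0,0],[-0.0434,0.0002,-0.0006,0,0,0],[-0.0434,0.0002,-0.0006,0,0,0],[-0.0434,0.0002,-0.0006,0,0,0],[-0.0434,0.0002,-0.0006,0,0,0],[-0.0434,0.0002,-0.0006,0,0,0],[0,0,0,0,0,-0.04],[0,0,0,0,0,-0.04],[0,0,0,0,0,-0.04],[0,0,0,0,0,-0.04],[0,0,0,0,0,-0.04],[0,0,0,0,0,-0.0386],[0,0,0,0,0,0]]'; python3 -m creep '[[0,0,0,0,0,0],[0,0,0,0,0,0]]'; python3 - <<'E'
from h import *
go([.4193,-.3438,.077],.2934)
E
```

```text
clock: 27.32
position: [0.4177, -0.3426, 0.2092]
ee_rot: [-1.864, -2.52, 0.004]
force: [0.4, -0.4, -1.3]
width: 0.261
gripper_force: 44.5
clock: 27.48
position: [0.418, -0.3429, 0.2097]
ee_rot: [-1.873, -2.514, 0.005]
force: [-0.0, -1.3, -1.4]
width: 0.261
gripper_force: 44.5
shift [-0.0043  0.0044  0.3318] turn [-0.0029 -0.0016 -0.0014]
```

```bash
python3 -m creep '[[-0.002,0.002,0,-0.0014,-0.0008,-0.0007],[-0.002,0.002,0,-0.0014,-0.0008,-0.0007],[0,0,0.022,0,0,0],[0,0,0.022,0,0,0],[0,0,0.022,0,0,0],[0,0,0.022,0,0,0],[0,0,0.022,0,0,0],[0,0,0.022,0,0,0],[0,0,0.022,0,0,0],[0,0,0.022,0,0,0],[0,0,0,0,0,0]]'; python3 -m creep '[[0,0,0.02,0,0,0],[0,0,0.02,0,0,0],[0,0,0.02,0,0,0],[0,0,0.02,0,0,0],[0,0,0.02,0,0,0],[0,0,0.02,0,0,0],[0,0,0.015,0,0,0],[0,0,0,0,0,0],[0,0,0,0,0,0]]'; python3 - <<'E'
from h import *
go([.4193,-.3438,.077],.2934)
E
```

```text
clock: 28.4
position: [0.4196, -0.3435, 0.138]
ee_rot: [-1.868, -2.524, 0.001]
force: [-0.3, 0.4, -0.9]
width: 0.261
gripper_force: 44.5
clock: 29.15
position: [0.4202, -0.3442, 0.0856]
ee_rot: [1.87, 2.525, -0.001]
force: [-0.5, -0.2, -0.7]
width: 0.262
gripper_force: 44.5
shift [ 0.0016 -0.0017  0.0215] turn [-0.0001  0.0002  0.0012]
```

```bash
python3 -m creep '[[0.0008,-0.0008,0.005,0,0,0],[0.0008,-0.0008,0.005,0,0,0],[0,0,0.005,0,0,0],[0,0,0.003,0,0,0],[0,0,0,0,0,0],[0,0,0,0,0,0]]'; python3 -m creep '[[0,0,0.002,0,0,0],[0,0,0.002,0,0,0],[0,0,0,0,0,0],[0,0,0,0,0,0]]'
```

```text
clock: 29.65
position: [0.4196, -0.3438, 0.0787]
ee_rot: [1.869, 2.524, -0.0]
force: [0.4, 0.7, -0.0]
width: 0.259
gripper_force: 44.5
clock: 29.98
position: [0.4197, -0.3439, 0.0776]
ee_rot: [1.869, 2.524, 0.0]
force: [-1.2, 2.0, 5.5]
width: 0.26
gripper_force: 44.5
```

The guard is down on the block: 5.5 N at a TCP height of 77.6 mm, matching 77.7 mm when I picked it up. I release and rise.

```bash
python3 -m creep '[[0,0,0,0,0,0],[0,0,0,0,0,0],[0,0,0,0,0,0],[0,0,0,0,0,0],[0,0,0,0,0,0]]' 0.05 25; python3 -m creep '[[0,0,-0.02,0,0,0],[0,0,-0.04,0,0,0],[0,0,-0.06,0,0,0],[0,0,-0.06,0,0,0],[0,0,-0.06,0,0,0],[0,0,-0.06,0,0,0],[0,0,-0.06,0,0,0],[0,0,-0.03,0,0,0],[0,0,0,0,0,0],[0,0,0,0,0,0],[0,0,0,0,0,0],[0,0,0,0,0,0]]'
python3 - <<'E'
from h import *; import pickle
s0,w0=pickle.load(open('w3.pkl','rb')); s,w=cam('wrist'); s1,e=cam('top')
def blob(f):
    h=cv2.cvtColor(f,cv2.COLOR_RGB2HSV); m=((h[...,0]>5)&(h[...,0]<18)&(h[...,1]>150)&(h[...,2]>60)).astype(np.uint8); return m
d0,e0=pickle.load(open('d0.pkl','rb'))
for f in (e0['frame'],e['frame']):
    n,l,st,c=cv2.connectedComponentsWithStats(blob(f)[250:300,405:455]); print(st[1:].tolist(),c[1:].round(1).tolist())
print(s['gripper_force'],s['position'])
E
```

```text
clock: 30.4
position: [0.4196, -0.3438, 0.077]
ee_rot: [1.869, 2.524, -0.0]
force: [-0.2, 0.7, -0.5]
width: 0.47
gripper_force: 0.0
clock: 31.4
position: [0.419, -0.3432, 0.2322]
ee_rot: [-1.869, -2.524, 0.001]
force: [-0.1, -0.4, -0.1]
width: 0.476
gripper_force: 0.0
[[25, 16, 12, 12, 51]] [[29.4, 21.1]]
[[25, 16, 12, 12, 53]] [[29.5, 21.6]]
0.0 [ 0.41903538 -0.34321143  0.23220045]
```

```bash
python3 -c "
from cell import arm; print(arm.sign_off())"
```

```text
the job is handed in; nothing more can be done
None
```

The job is handed in at about 31 s, with no verdict shown: cradle held at about 30° for 2 s and lowered level, screw turned home with its tongue over the lug, and driver back in its block; I viewed 11 pictures against the limit of 10, and the two free-standing yellow look-alikes toppled without my touching them.

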